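# Walk the dry-block heater home into its dock and clip it in

## Robot

A 6-joint arm with a two-finger parallel gripper is mounted at the origin on a cart in front of the work surface, level with it; the furniture and walls round the work are solid. World frame = base frame: x ahead of the robot, y to its left, z up, the work surface at z = 0. Lengths are in m, angles in rad, forces in N, time in s.
With the tool pointing down it reaches from about 0.225 to 0.875 m from the base axis. Payload 3.4 kg.
Tool frame: the origin (TCP) lies at the very end of the fingers, on their centre line; the grasp point (between the pads) lies 19 mm behind it (manip.hold_point_z is the distance from the TCP to the grasp point, in m); z points along the fingers, x is the direction in which the jaws open and shut, and the axes are right-handed (so a half turn about z gives the same grasp; the last joint's range is limited). The gripper opens to 85 mm and grips with 20 to 120 N. Pads are 22 mm wide; open, the fingers measure 114 mm over their backs; the gripper's body (76 mm by 85 mm) begins 54 mm behind the grasp point. The pads swing forward as they close: fully open they stand 13 mm farther back than shut.
Start: joints at [-1.423, 0.276, 1.505, -0, 1.361, -0.121], TCP at [0.153, -0.554, 0.231] pointing down, gripper open.
Joint ranges: [-2.89, 2.89], [-0.75, 2.08], [0.22, 2.7], [-1.18, 4.32], [0.11, 2.71], [-2.7, 2.7]. Speed limits (rad/s): [2.57, 2.57, 3.14, 3.14, 3.14, 3.14].

## Interface

Orientations are given as a unit quaternion [w, x, y, z].
In Python, from rig import telemetry, cams, manip, finder gives the robot as it stands. The module is installed in compiled form; this text tells all that it offers.
- The arm moves only by the tool carry_out, never from a script. Its argument "rows" is a list that holds one entry, the list of rows, each a list of 5 numbers: the gripper's target within -1 to 1 (fully open at 1, half-way at 0, shut at -1), then the shift along the world's x, y, z in cm, then the turn about the world's z in rad. A call has 1 to 12 rows; each row shifts and turns the commanded pose from where the row before left it; what a row does not reach is not made up. A row lasts 1/10 s, in which the tool goes at most 50 mm and 8.59 degrees, less where a joint would pass 70% of its speed; a pose out of reach is approached as far as the arm can. A call with a gripper value outside its range is refused whole. The fingers move at their own pace and stop on an object; "force" is the grip in N (left out, the last holds). Time passes only in rows, so rows that do not move let the fingers close. It gives the time, the measured TCP pose, the force and the opening at its end, in the units of the state.
- telemetry.get_state(): the state, without advancing time (a new reading comes with each control period).
- cams.get_image(name): name is "scene" or "top"; returns a dict with "image" (420x560x3 uint8, red, green, blue), "camera_matrix" (3x3 intrinsics, pixels), "eye" and "attitude" of the camera in the world. Camera axes: x right, y down, z forward; pixel columns grow to the right and rows downward; lengths in m; the calibration is good to about 2 mm. A picture is of the moment at which its call begins. There is no depth.
- manip.sign_off(): hands the job in, once; it reports no verdict.
Trained networks look in a picture, given as the dict that the camera call returned (one of the last four; its "shot" number tells which), for a name from the list of things; names that differ only in an ending like _2 or _b are one class to them, and where a whole thing is asked for, a point or a joint stands for the part that bears it (a point fixed in the world has none). Each returns a list of dicts, best first, with "confidence" (0 to 1); they miss things now and then, are a little off and sometimes report something else, mostly with a low value. They report only what shows in the picture. A call takes as long as a camera call. They do not tell look-alikes from the thing itself.
- finder.boxes_of(picture, thing): "xy" ([column, row] in pixels, amid what is visible of it).
The state is a dict: "clock": time; "qpos": joint angles; "qd": joint speeds; "effort": joint torques, N m; "position": TCP position; "ee_rot": TCP orientation; "contact_force": force on the tool from outside, world axes, zero at the start; "moment": the same for the moment, N m; "width": finger opening in m.
Only numpy, scipy, OpenCV 4.12 (cv2) and the standard library are available. Lean on these libraries where they do the work, as an engineer would, in place of code of your own. Each camera call takes 0.05 s, during which the arm holds its last target.

## Task

Dock the heavy dry-block heater: ease it along its docking plate between the two rails until both ends of its far face sit home against the two stop buttons, then swing the turn clip fully round behind it. Walk it in by pushing the guards on its two near corners in turn, never pushing heater or clip with more than 22 N and keeping off its control panel. Do not tip or lift it, keep the sample jars standing in their wells, and leave the other things on the bench alone.

Things in the scene. Friction and masses are not known exactly. Their poses are not given: they have to be found in the camera images.
- dock: Docking plate fixed to the bench (lengths here in mm): dark steel, 275 (x) x 350 (y) x 5, an end wall at its far end (45 high above the bench, two rubber stop buttons on it) and two guide rails, 35 high, 268 apart inside, running 75 from the buttons towards the robot, then flaring out for 35 more. Origin on its underside, midway between the button faces; x points from the mouth to the wall, y left, z up
- block_heater: Grey dry-block heater, 4 kg, 120 (x) x 260 (y, 4 clear of each rail) x 62 mm high with feet, alloy top with three wells. Stands on the plate on four rubber feet (8 high, at x +-30, y +-80). Origin: centre of its underside, x = docking direction. Starts with its nose between the rails, 38 to 58 mm short of home; at home its origin is 60 short of the dock's in x
- corner_left (a point): Push point on the rubber guard at the left end of the heater's near face (flat, 42 wide, 34 high, 3 proud): heater x -63, y +115, height 28 mm. Pushed level here the heater pivots about a point near its other end (heater y -105) and slides at 12 to 16 N; the corner swings outwards 0.3 mm per mm. A push that also bears down makes the feet grip, to over 22 N; easing it upwards a little frees them
- corner_right (a point): The same point on the guard at the right end of the near face: heater x -63, y -115, height 28 mm; pivot at heater y +105
- nose_left (a point): Point on the heater's far face opposite the left stop button: heater x +60, y +100, height 31 mm
- nose_right (a point): Point on the heater's far face opposite the right stop button: heater x +60, y -100, height 31 mm
- dock_stop (a point): Point on the plate's upper face midway between the two button faces; axes as the dock. A nose point is home when its x in this frame is 0
- clip_pivot (a point): Foot of the turn clip's pivot pillar: in the dock frame x -133, y +157 mm, on the plate's upper face. The pillar is 22 wide and carries the clip 15 mm above the plate
- clip_peg (a point): Upright thumb peg on the clip, 45 mm from the pivot axis: 11 thick, with a black head 15 thick; this point is 50 above the bench, the head ends 7 higher, the shaft is free from 29 above the bench upwards. Push it round the pivot with shut fingers or pinch it
- turn_clip (a joint): Angle of the steel turn clip, a flat bar 14 mm wide, 58 long, 9 thick, turning about the upright pivot. 0: points back and outwards (135 degrees anticlockwise from dock x, seen from above); grows anticlockwise; 0.785: straight back along -x; 2.356: end stop, along -y behind the docked heater, 3 mm clear of its guards. Turns stiffly (about 1.2 N at the peg), stays where left; a heater not home blocks it
- jar_left: Sample jar with screw lid, cream, 57 wide, 67 tall, standing loose in the heater's left well, 16 mm deep. Origin: centre of its underside
- jar_right: Sample jar with screw lid, brown with black lid, 54 wide, 65 tall, standing loose in the heater's right well, 16 mm deep. Origin: centre of its underside
- well_left (a point): Centre of the floor of the left well (60 mm wide, 16 deep): heater x +18, y +78, height 46
- well_right (a point): Centre of the floor of the right well (60 mm wide, 16 deep): heater x +18, y -78, height 46
- dropper: Bystander: amber dropper bottle, 39 wide, 109 tall mm, standing behind the dock's end wall. Origin: centre of its underside
- beaker: Bystander: small glass beaker, 54 wide, 65 tall mm, standing behind the dock's end wall. Origin: centre of its underside
- stopwatch: Bystander: round black stop watch, 73 x 58 x 14 mm, lying on the bench to the right. Origin: centre of its underside
- notebook: Bystander: blue log book, 135 x 98 x 13 mm, lying on the bench to the right. Origin: centre of its underside
- marker: Bystander: white marker pen, 128 x 12 x 11 mm, lying right of the log book. Origin: centre of its underside
- spindle_a: Bystander: steel viscometer spindle, 92 tall, 36 mm disc foot, on the bench at the right. Origin: centre of its underside
- spindle_b: Bystander: steel viscometer spindle, 92 tall, 47 mm disc foot, on the bench at the right. Origin: centre of its underside
- tape: Bystander: roll of yellowed tape, 93 x 83 x 19 mm, on the bench at the left. Origin: centre of its underside
- control_panel: Display and keys, 130 mm wide and 30 high, on the middle of the heater's near face; origin at its centre. Must not be pressed
Mind the look-alikes: they are no part of the job. What is shaped like the jar_left but pink is not meant.

How it is judged:
By the outcome, as a careful person would: the job done as asked, in the order asked, and still so for the second after the job is handed in, with the robot touching nothing.
It also fails if it takes over 72 s, if anything falls off the work surface, if the arm or the gripper's body presses on something with over 40 N, if the wrist force passes 120 N, or if a joint passes its speed limit or range.

## Working session

There is one attempt and no reset: what is moved stays moved. The work goes in short steps, Python scripts to look and compute and a tool call to move; the robot and the scene stay as the last step left them, time stands still between calls to the robot, and variables do not carry over. Pictures are saved under pics/ and viewed, and the job is handed in when it is done.

Besides the shell and the picture viewer there is one more tool, called after "Request:" as a command line: name --argument value ..., lists and objects as JSON in quotes. carry_out: Moves the arm, as the interface text tells. Its arguments: {"type":"object","properties":{"rows":{"type":"array","items":{"type":"array","items":{"type":"array","items":{"type":"number"}}}},"force":{"type":"number"}},"required":["rows"]}

```bash
mkdir -p pics
cat > h.py <<'E'
import numpy as np, cv2
from rig import telemetry, cams, manip, finder
def snap(n,tag):
    p=cams.get_image(n); cv2.imwrite(f'pics/{tag}.png',cv2.cvtColor(p['image'],cv2.COLOR_RGB2BGR)); return p
E
python3 - <<'E'
from h import *
print(telemetry.get_state())
for n in('scene','top'):
    p=snap(n,n+'0'); print(n,p['camera_matrix'],p['eye'],p['attitude'],p['shot'])
    for t in ['block_heater','corner_left','corner_right','nose_left','nose_right','clip_peg','clip_pivot','turn_clip','jar_left','jar_right','dock','dock_stop','control_panel','well_left','well_right']:
        try: print(t,[(np.round(b['xy'],1).tolist(),round(b['confidence'],2)) for b in finder.boxes_of(p,t)][:3])
        except Exception as e: print(t,e)
E
```

```text
{'clock': 0.0, 'qpos': array([-1.42300873e+00,  2.76605236e-01,  1.50614008e+00,  1.60769979e-06,
        1.36072761e+00, -1.20995020e-01]), 'qd': array([-2.58622323e-04,  1.04319610e-03,  7.12804991e-05,  2.28740035e-04,
       -1.74130569e-03, -4.55241484e-04]), 'effort': array([ 7.71495047e-05, -4.16778839e+01, -2.45804644e+01, -1.54647597e-05,
        1.09538849e-02, -8.30200548e-06]), 'position': array([ 0.15261367, -0.55381582,  0.23043112]), 'ee_rot': array([-6.56376382e-04,  7.95473606e-01, -6.05987506e-01, -6.73075466e-04]), 'contact_force': array([-0.4872106 , -1.51794886, -0.18033578]), 'moment': array([-0.01198765, -0.05230416,  0.00325494]), 'width': 0.08529899757510334}
scene [[437.34480945   0.         276.10190158]
 [  0.         437.34480945 206.03909276]
 [  0.           0.           1.        ]] [-0.44359254 -0.85987762  0.68307229] [-0.49798478  0.76111615 -0.35519824  0.21574887] 1
block_heater [([166.7, 196.6], 0.74), ([237.0, 206.1], 0.64)]
corner_left [([237.1, 207.6], 0.79)]
corner_right [([237.1, 208.4], 0.96)]
nose_left [([240.2, 209.7], 0.92)]
nose_right [
[... 689 characters left out ...]
    ]] [0.46193933 0.0550777  1.32892206] [-0.02238751  0.70767338 -0.70569822  0.02621463] 2
block_heater [([226.0, 215.7], 0.69)]
corner_left [([222.2, 216.7], 0.87)]
corner_right [([224.2, 216.4], 0.66)]
nose_left [([224.8, 219.7], 0.82)]
nose_right [([223.7, 217.4], 0.96)]
clip_peg [([169.5, 219.1], 0.56)]
clip_pivot [([221.5, 193.8], 0.85)]
turn_clip [([223.9, 218.0], 0.54)]
jar_left [([151.4, 292.4], 0.91), ([200.4, 203.2], 0.77)]
jar_right [([250.3, 206.4], 0.65), ([392.5, 206.0], 0.61)]
dock [([222.6, 192.4], 0.76)]
dock_stop [([221.4, 194.6], 0.79), ([339.1, 234.3], 0.43)]
control_panel [([224.6, 215.4], 0.61), ([232.4, 230.5], 0.53)]
well_left []
well_right [([225.8, 215.9], 0.69)]
```

View pics/scene0.png

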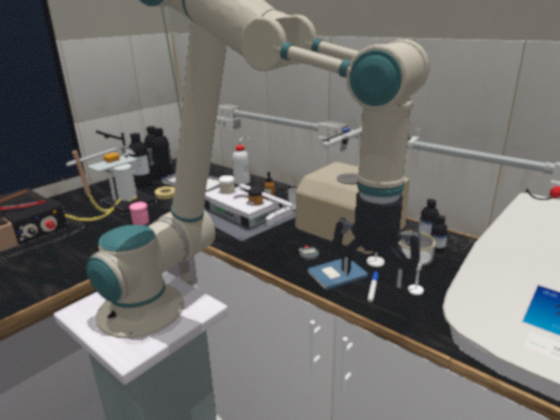

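View pics/top0.png

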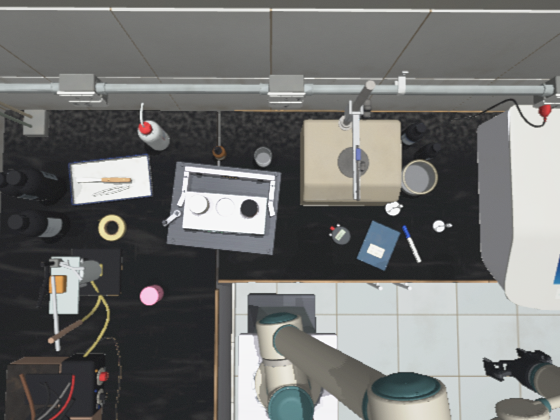

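Run:
```python
import cv2
a=cv2.imread('pics/top0.png')[165:275,145:295]; cv2.imwrite('pics/topc.png',cv2.resize(a,None,fx=5.3,fy=5.3,interpolation=cv2.INTER_CUBIC))
a=cv2.imread('pics/scene0.png')[150:270,170:320]; cv2.imwrite('pics/scenec.png',cv2.resize(a,None,fx=5,fy=5,interpolation=cv2.INTER_CUBIC))
```

```text
(no output)
```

View pics/topc.png

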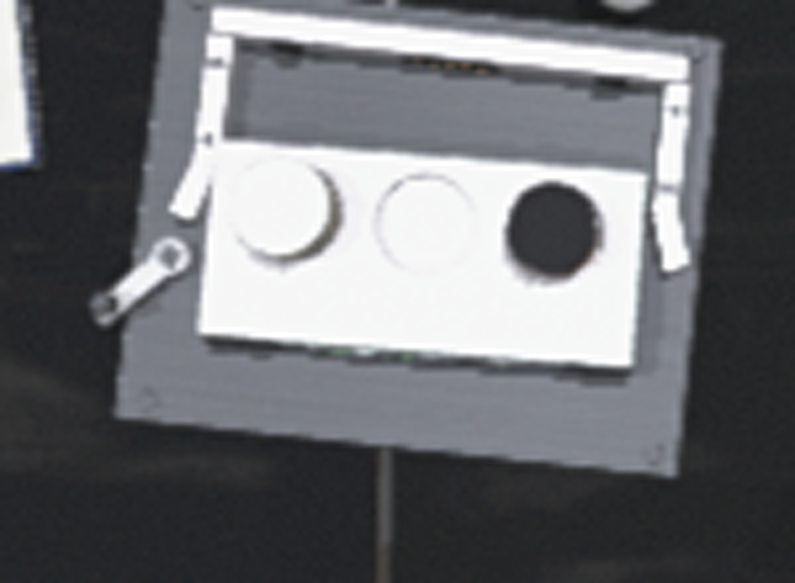

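View pics/scenec.png

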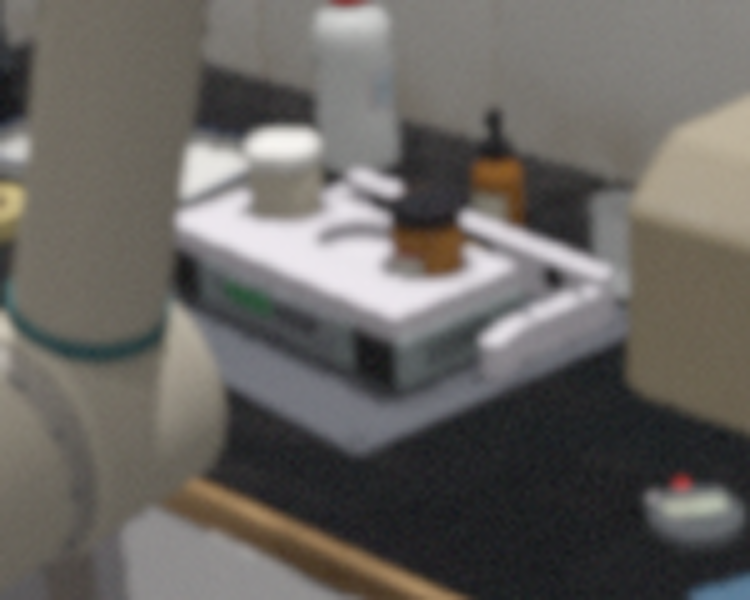

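```bash
cat >> h.py <<'E'
from scipy.spatial.transform import Rotation as R
def cam(p):
    w,x,y,z=p['attitude']; return np.array(p['camera_matrix']),np.array(p['eye']),R.from_quat([x,y,z,w]).as_matrix()
def back(p,uv,z):
    K,e,M=cam(p); d=M@np.linalg.inv(K)@np.array([uv[0],uv[1],1.]); return e+d*(z-e[2])/d[2]
def proj(p,X):
    K,e,M=cam(p); c=K@(M.T@(np.array(X)-e)); return c[:2]/c[2]
def rect(p,z,c,half,s):
    # rectified: up = +x world, left = +y ; s px per m
    n=int(2*half*s); dst=np.array([[0,0],[n,0],[n,n],[0,n]],np.float32)
    W=[(c[0]+half,c[1]+half),(c[0]+half,c[1]-half),(c[0]-half,c[1]-half),(c[0]-half,c[1]+half)]
    src=np.array([proj(p,(a,b,z)) for a,b in W],np.float32)
    return cv2.warpPerspective(p['image'],cv2.getPerspectiveTransform(src,dst),(n,n),flags=cv2.INTER_CUBIC)
E
python3 - <<'E'
from h import *
p=snap('top','top1')
f=lambda u,v:(u/5.3+145-.4,v/5.3+165-.4)
for n,uv,z in [('plBL',(115,418),.005),('plBR',(677,475),.005),('plTR',(720,40),.005),
  ('hTL',(217,140),.067),('hTR',(645,173),.067),('hBR',(634,366),.067),('hBL',(199,334),.067),
  ('kinkL_in',(215,148),.035),('kinkR_in',(663,190),.035),('flendL',(185,218),.035),('flendR',(675,270),.035),('btnL',(290,60),.03),('btnR',(606,92),.03),('pivot',(172,255),.03),('peg',(103,305),.057),('jl',(285,208),.118),('jr',(553,230),.116),('mid',(426,225),.067)]:
    print(n,np.round(back(p,f(*uv),z)[:2]*1000,1))
r=rect(p,.067,(.47,.14),.22,1700); print(r.shape); cv2.imwrite('pics/rect.png',cv2.cvtColor(r,cv2.COLOR_RGB2BGR))
E
```

```text
plBL [443.2 397.6]
plBR [408.9  49.5]
plTR [680.7  23.3]
hTL [609.3 324.3]
hTR [590.3  69.4]
hBR [475.6  75.4]
hBL [493.8 332.9]
kinkL_in [608.1 332.3]
kinkR_in [583.2  58.7]
flendL [565.2 349.8]
flendR [534.3  51.2]
btnL [663.2 288.3]
btnR [644.1  93.9]
pivot [542.9 358.4]
peg [511.2 392.7]
jl [564.5 274. ]
jr [552.5 121.2]
mid [558.9 199.4]
(748, 748, 3)
```

Run:
```python
from h import *
p=snap('top','top2')
for z,t in((.067,'67'),(.005,'5')):
    r=rect(p,z,(.49,.155),.2,1480); cv2.imwrite(f'pics/r{t}.png',cv2.cvtColor(r,cv2.COLOR_RGB2BGR))
```

```text
(no output)
```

View pics/r5.png

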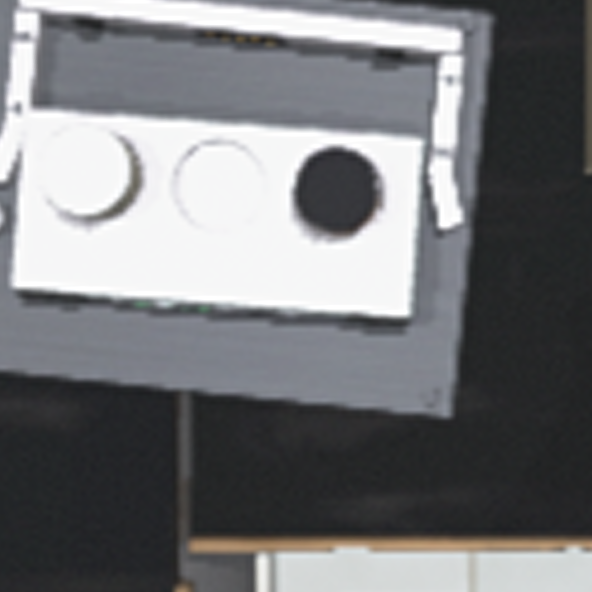

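Request:
carry_out --rows '[[[-1,1.55,4.6,0,-0.122],[-1,1.55,4.6,0,-0.122],[-1,1.55,4.6,0,-0.122],[-1,1.55,4.6,0,0],[-1,1.55,4.6,0,0],[-1,1.55,4.6,0,0],[-1,1.55,4.6,0,0],[-1,1.55,4.6,0,0],[-1,1.55,4.6,0,0],[-1,1.55,4.6,0,0],[-1,1.55,4.6,0,0],[-1,1.55,4.6,0,0]]]'

```text
clock: 2.9
position: [0.3389, -0.0005, 0.2318]
ee_rot: [0.0, -0.672, 0.741, -0.001]
contact_force: [1.1, -0.7, -0.6]
width: -0.0003
```

Request:
carry_out --rows '[[[-1,1.55,4.6,0,0],[-1,1.55,4.6,0,0],[-1,1.55,4.6,0,0],[-1,1.55,4.6,-1,0],[-1,1.5,4.6,-2,0],[-1,1.5,4.4,-2,0],[-1,1.2,4.2,-2,0],[-1,0,0,-4,0],[-1,0,0,-4,0],[-1,0,0,-3,0],[-1,0,0,0,0]]]'

```text
clock: 4.0
position: [0.4386, 0.3095, 0.0486]
ee_rot: [-0.005, -0.672, 0.741, 0.001]
contact_force: [0.1, 0.1, 0.4]
width: 0.0002
```

Run:
```python
from h import *
p=snap('top','top3'); s=telemetry.get_state(); print(s['position'],s['contact_force'],s['clock'])
r=rect(p,.04,(.53,.2),.2,2000)[:600,:]; cv2.imwrite('pics/r3.png',cv2.cvtColor(r,cv2.COLOR_RGB2BGR))
q=snap('scene','s3'); print(proj(q,s['position']))
a=cv2.cvtColor(q['image'],cv2.COLOR_RGB2BGR)[150:270,130:280]; cv2.imwrite('pics/s3c.png',cv2.resize(a,None,fx=5,fy=5,interpolation=cv2.INTER_CUBIC))
```

```text
[0.44054947 0.31039163 0.05097855] [ 1.17085427 -0.45981146  0.23345767] 4.05
[195.50030547 204.20812745]
```

View pics/r3.png

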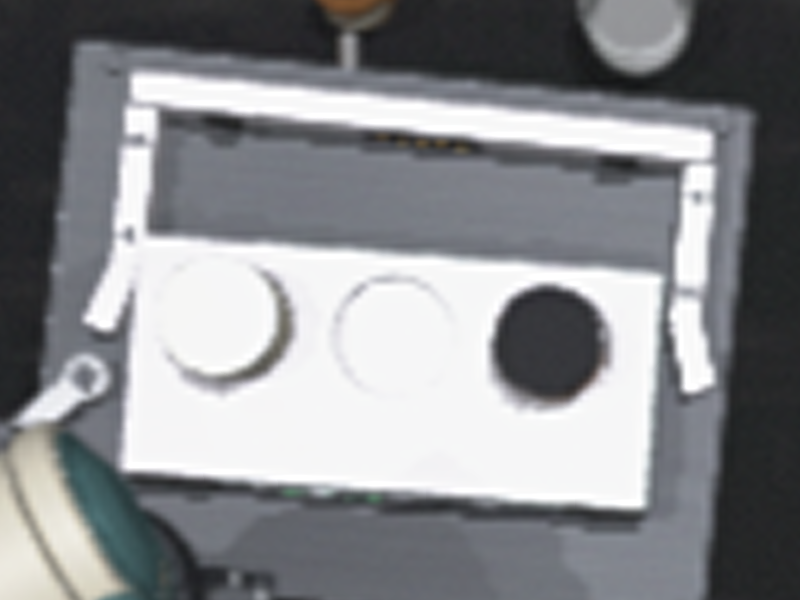

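View pics/s3c.png

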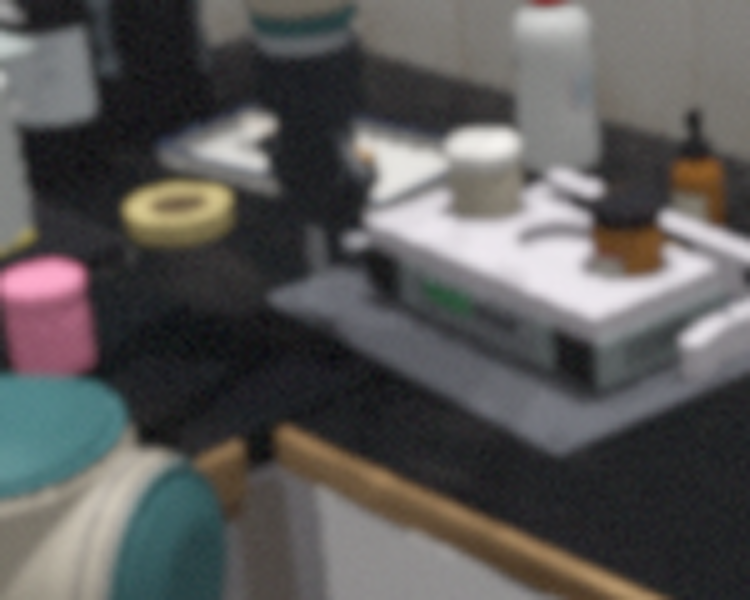

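Request:
carry_out --rows '[[[-1,1.2,0.4,-1.2,0],[-1,1.2,0.2,-1.3,0],[-1,0.4,0,0,0],[-1,0.2,0,0,0],[-1,0.2,0,0,0],[-1,0.2,0,0,0],[-1,0.2,0,0.0,0]]]'

```text
clock: 4.8
position: [0.4775, 0.317, 0.0278]
ee_rot: [-0.0, -0.672, 0.741, 0.0]
contact_force: [-4.2, 1.1, 3.0]
width: 0.0001
```

Request:
carry_out --rows '[[[-1,0.15,0.03,0.05,0],[-1,0.15,0.03,0.03,0],[-1,0.15,0.03,0.03,0]]]'

```text
clock: 5.1
position: [0.4775, 0.3169, 0.0278]
ee_rot: [-0.004, -0.672, 0.741, 0.002]
contact_force: [-11.0, 0.2, 3.5]
width: 0.0
```

Request:
carry_out --rows '[[[-1,0,0,0.15,0],[-1,0,0,0.15,0],[-1,0.1,0.02,0.05,0]]]'

```text
clock: 5.4
position: [0.4775, 0.3165, 0.03]
ee_rot: [-0.006, -0.672, 0.741, 0.002]
contact_force: [-9.0, 0.1, -6.2]
width: 0.0001
```

Request:
carry_out --rows '[[[-1,0.15,0.03,0,0],[-1,0.15,0.03,0.02,0]]]'

```text
clock: 5.6
position: [0.4775, 0.3165, 0.03]
ee_rot: [-0.008, -0.672, 0.741, 0.004]
contact_force: [-15.3, -0.2, 1.4]
width: 0.0001
```

Request:
carry_out --rows '[[[-1,0.05,0.01,0.15,0],[-1,0.05,0.01,0.1,0]]]'

```text
clock: 5.8
position: [0.4797, 0.3169, 0.0319]
ee_rot: [-0.007, -0.672, 0.741, 0.003]
contact_force: [-9.4, 0.7, -6.3]
width: -0.0001
```

Request:
carry_out --rows '[[[-1,0.15,0.03,0.04,0],[-1,0.15,0.03,0.04,0],[-1,0.15,0.03,0.04,0],[-1,0.15,0.03,0.04,0]]]'

```text
clock: 6.2
position: [0.4856, 0.3186, 0.0331]
ee_rot: [-0.007, -0.672, 0.741, 0.004]
contact_force: [-10.0, 1.9, -7.9]
width: -0.0
```

Request:
carry_out --rows '[[[-1,0.2,0.04,0.02,0],[-1,0.2,0.04,0.02,0],[-1,0.2,0.04,0.02,0]]]'

```text
clock: 6.5
position: [0.4915, 0.32, 0.0337]
ee_rot: [-0.007, -0.672, 0.741, 0.004]
contact_force: [-10.3, 1.5, -7.6]
width: -0.0004
```

Request:
carry_out --rows '[[[-1,-4.5,0,0,0],[-1,-1,-4.7,-0.5,0],[-1,0,-4.7,-0.5,0],[-1,0,-4.7,0,0],[-1,0,-4.7,0,0],[-1,0,-4.2,0,0],[-1,0.5,0,0,0]]]'

```text
clock: 7.2
position: [0.449, 0.0872, 0.0272]
ee_rot: [-0.001, -0.67, 0.742, -0.001]
contact_force: [-0.7, 0.0, 0.2]
width: 0.0002
```

Request:
carry_out --rows '[[[-1,0.5,0,0,0],[-1,0.4,0,0,0],[-1,0.25,-0.06,0.1,0],[-1,0.2,-0.06,0.15,0],[-1,0.2,-0.06,0.15,0]]]'

```text
clock: 7.7
position: [0.4576, 0.0916, 0.0286]
ee_rot: [-0.005, -0.673, 0.74, 0.005]
contact_force: [-9.3, 2.2, -6.4]
width: 0.0002
```

Request:
carry_out --rows '[[[-1,0.2,-0.07,0.06,0],[-1,0.2,-0.07,0.04,0],[-1,0.2,-0.07,0.02,0]]]'

```text
clock: 8.0
position: [0.4627, 0.0893, 0.0294]
ee_rot: [-0.006, -0.673, 0.74, 0.006]
contact_force: [-10.0, 0.5, -6.9]
width: 0.0004
```

Request:
carry_out --rows '[[[-1,0.2,-0.07,0.02,0],[-1,0.2,-0.07,0.02,0],[-1,0.2,-0.07,0.02,0],[-1,0.2,-0.07,0.02,0],[-1,0.2,-0.07,0.02,0]]]'

```text
clock: 8.5
position: [0.472, 0.0855, 0.0301]
ee_rot: [-0.007, -0.673, 0.739, 0.006]
contact_force: [-11.4, -1.2, -7.2]
width: -0.0001
```

Request:
carry_out --rows '[[[-1,-3.2,0,0,0],[-1,0,4.7,-0.4,0],[-1,0,4.7,0,0],[-1,0,4.7,0,0],[-1,0,4.7,0,0],[-1,0.8,4.1,0,0],[-1,2.0,0.2,0,0],[-1,0.7,0,0,0]]]'

```text
clock: 9.3
position: [0.4853, 0.3189, 0.0292]
ee_rot: [0.002, -0.674, 0.739, -0.001]
contact_force: [0.6, 0.1, 0.0]
width: -0.0001
```

Request:
carry_out --rows '[[[-1,0.3,0,0,0],[-1,0.3,0.03,0.1,0],[-1,0.2,0.03,0.15,0],[-1,0.2,0.03,0.15,0],[-1,0.2,0.03,0.1,0]]]'

```text
clock: 9.8
position: [0.4884, 0.3137, 0.0317]
ee_rot: [-0.007, -0.671, 0.741, 0.004]
contact_force: [-10.2, 0.7, -7.2]
width: -0.0002
```

Request:
carry_out --rows '[[[-1,0.2,0.04,0.03,0],[-1,0.2,0.04,0.02,0],[-1,0.2,0.04,0.02,0],[-1,0.2,0.04,0.02,0],[-1,0.2,0.04,0.02,0],[-1,0.2,0.04,0.02,0],[-1,0.2,0.04,0.02,0]]]'

```text
clock: 10.5
position: [0.5015, 0.3167, 0.0325]
ee_rot: [-0.008, -0.671, 0.741, 0.004]
contact_force: [-10.6, 2.4, -6.2]
width: -0.0001
```

Run:
```python
from h import *
p=snap('top','top4'); s=telemetry.get_state(); print(s['position'],s['contact_force'],s['clock'])
r=rect(p,.067,(.53,.2),.2,2000)[:600,:]; cv2.imwrite('pics/r4.png',cv2.cvtColor(r,cv2.COLOR_RGB2BGR))
```

```text
[0.50214414 0.31692304 0.03265754] [-9.3128264   3.31969324 -6.68758342] 10.55
```

View pics/r4.png

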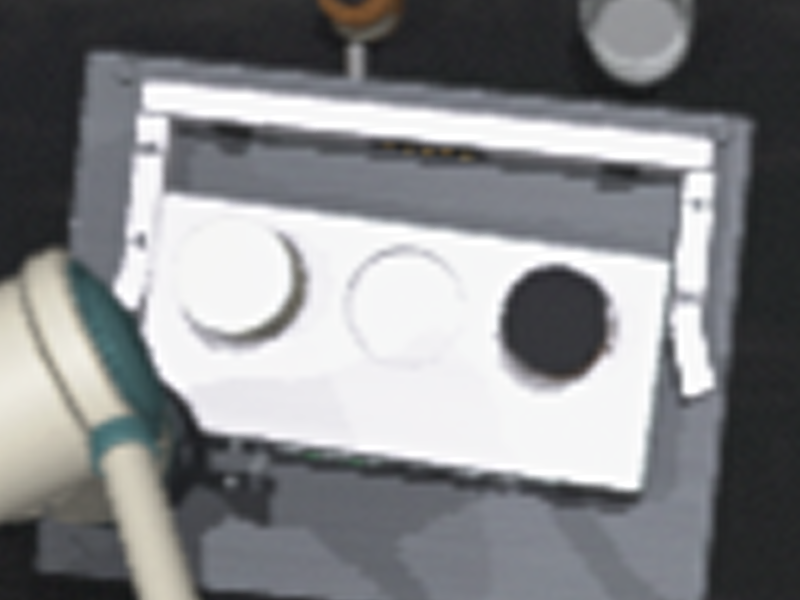

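Request:
carry_out --rows '[[[-1,-5,0,0,0],[-1,-1,-4.7,-0.4,0],[-1,0,-4.7,0,0],[-1,0,-4.7,0,0],[-1,0,-4.7,0,0],[-1,0.5,-3.9,0,0],[-1,1.0,0,0,0],[-1,0.4,0,0,0]]]'

```text
clock: 11.35
position: [0.4702, 0.0906, 0.0323]
ee_rot: [0.001, -0.671, 0.742, -0.001]
contact_force: [-5.1, -2.7, 4.3]
width: -0.0
```

Request:
carry_out --rows '[[[-1,0.1,-0.03,0.15,0],[-1,0.1,-0.05,0.15,0],[-1,0.2,-0.07,0.1,0],[-1,0.2,-0.07,0.03,0]]]'

```text
clock: 11.75
position: [0.4703, 0.0917, 0.0351]
ee_rot: [-0.003, -0.672, 0.741, 0.004]
contact_force: [-9.0, 6.8, 2.1]
width: 0.0002
```

Request:
carry_out --rows '[[[-1,0.1,0,0.12,0],[-1,0.1,0,0.12,0],[-1,0.15,-0.03,0.05,0]]]'

```text
clock: 12.05
position: [0.4709, 0.0909, 0.0366]
ee_rot: [-0.005, -0.672, 0.74, 0.005]
contact_force: [-8.4, 1.9, -5.8]
width: -0.0
```

Request:
carry_out --rows '[[[-1,0.2,-0.06,0.02,0],[-1,0.2,-0.06,0.02,0],[-1,0.2,-0.06,0.02,0],[-1,0.2,-0.06,0.02,0],[-1,0.2,-0.06,0.02,0],[-1,0.2,-0.06,0.02,0]]]'

```text
clock: 12.65
position: [0.4814, 0.0862, 0.0371]
ee_rot: [-0.007, -0.673, 0.74, 0.006]
contact_force: [-10.2, -0.9, -6.3]
width: -0.0001
```

Request:
carry_out --rows '[[[-1,0.2,-0.06,0.02,0],[-1,0.2,-0.06,0.02,0],[-1,0.2,-0.06,0.02,0]]]'

```text
clock: 12.95
position: [0.4871, 0.0842, 0.0376]
ee_rot: [-0.008, -0.673, 0.74, 0.006]
contact_force: [-9.8, -1.5, -6.6]
width: 0.0
```

Request:
carry_out --rows '[[[-1,-3.7,0,-0.6,0],[-1,0,4.7,-0.6,0],[-1,0,4.7,0,0],[-1,0,4.7,0,0],[-1,0,4.7,0,0],[-1,0.8,4.1,0,0],[-1,2.0,0.2,0,0],[-1,0.7,0,0,0],[-1,0.2,0,0,0]]]'

```text
clock: 13.85
position: [0.4969, 0.3153, 0.0286]
ee_rot: [0.0, -0.672, 0.74, -0.0]
contact_force: [0.0, -0.3, -0.0]
width: 0.0002
```

Request:
carry_out --rows '[[[-1,0.3,0,0,0],[-1,0.25,0.03,0.15,0],[-1,0.2,0.03,0.15,0],[-1,0.2,0.03,0.12,0],[-1,0.2,0.04,0.02,0],[-1,0.2,0.04,0.02,0],[-1,0.2,0.04,0.02,0]]]'

```text
clock: 14.55
position: [0.5036, 0.3146, 0.0305]
ee_rot: [-0.008, -0.671, 0.741, 0.004]
contact_force: [-9.3, 1.4, -6.9]
width: -0.0001
```

Request:
carry_out --rows '[[[-1,0.2,0.04,0.02,0],[-1,0.2,0.04,0.02,0],[-1,0.2,0.04,0.02,0],[-1,0.2,0.04,0.02,0],[-1,0.2,0.04,0.02,0],[-1,0.2,0.04,0.02,0]]]'

```text
clock: 15.15
position: [0.5155, 0.3174, 0.0314]
ee_rot: [-0.008, -0.671, 0.741, 0.004]
contact_force: [-10.3, 3.1, -6.7]
width: 0.0
```

Run:
```python
from h import *
p=snap('top','top5'); s=telemetry.get_state(); print(s['position'],s['contact_force'],s['clock'])
r=rect(p,.067,(.53,.2),.2,2000)[:600,:]; cv2.imwrite('pics/r5b.png',cv2.cvtColor(r,cv2.COLOR_RGB2BGR))
```

```text
[0.51609367 0.31758827 0.03146857] [-10.35694606   2.08658396  -6.40961388] 15.2
```

View pics/r5b.png

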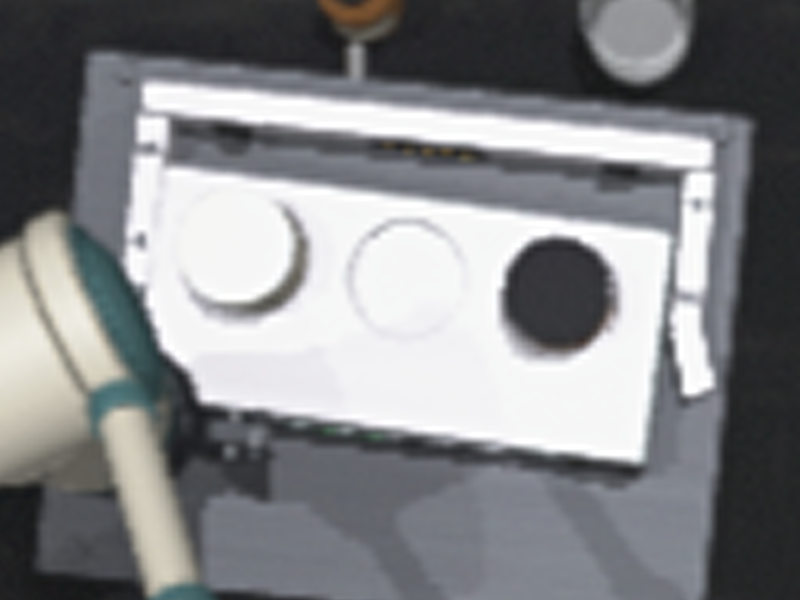

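Request:
carry_out --rows '[[[-1,-5,0,-0.2,0],[-1,-1,-4.7,-0.2,0],[-1,0,-4.7,0,0],[-1,0,-4.7,0,0],[-1,0,-4.7,0,0],[-1,0.5,-4.1,0,0],[-1,0.8,0,0,0],[-1,0.2,0,0,0]]]'

```text
clock: 16.0
position: [0.4803, 0.0893, 0.0312]
ee_rot: [0.001, -0.671, 0.742, -0.001]
contact_force: [0.7, -0.6, -0.0]
width: 0.0004
```

Request:
carry_out --rows '[[[-1,0.2,0,0,0],[-1,0.25,-0.03,0.15,0],[-1,0.2,-0.05,0.15,0],[-1,0.2,-0.06,0.12,0],[-1,0.2,-0.06,0.03,0],[-1,0.2,-0.06,0.02,0],[-1,0.2,-0.06,0.02,0]]]'

```text
clock: 16.7
position: [0.4853, 0.0897, 0.034]
ee_rot: [-0.005, -0.672, 0.741, 0.007]
contact_force: [-11.3, 5.5, 3.3]
width: 0.0001
```

Request:
carry_out --rows '[[[-1,0.05,0.1,0.12,0],[-1,0.05,0.1,0.12,0]]]'

```text
clock: 16.9
position: [0.4863, 0.09, 0.0355]
ee_rot: [-0.006, -0.672, 0.74, 0.005]
contact_force: [-8.9, 0.2, -7.2]
width: 0.0002
```

Request:
carry_out --rows '[[[-1,0.2,-0.05,0.02,0],[-1,0.2,-0.05,0.02,0],[-1,0.2,-0.05,0.02,0],[-1,0.2,-0.05,0.02,0],[-1,0.2,-0.05,0.02,0],[-1,0.2,-0.05,0.02,0],[-1,0.2,-0.05,0.02,0]]]'

```text
clock: 17.6
position: [0.4988, 0.0854, 0.0361]
ee_rot: [-0.008, -0.673, 0.74, 0.006]
contact_force: [-10.2, -3.6, -7.1]
width: 0.0002
```

Request:
carry_out --rows '[[[-1,-3.7,0,-0.5,0],[-1,0,4.7,-0.5,0],[-1,0,4.7,0,0],[-1,0,4.7,0,0],[-1,0,4.7,0,0],[-1,0.8,4.0,0,0],[-1,2.0,0.2,0,0],[-1,0.7,0,0,0],[-1,0.2,0,0,0]]]'

```text
clock: 18.5
position: [0.509, 0.3159, 0.0292]
ee_rot: [0.0, -0.672, 0.741, -0.0]
contact_force: [-0.3, 0.1, -0.5]
width: -0.0003
```

Request:
carry_out --rows '[[[-1,0.3,0,0,0],[-1,0.25,0.03,0.15,0],[-1,0.2,0.03,0.15,0],[-1,0.2,0.03,0.12,0],[-1,0.2,0.04,0.02,0],[-1,0.2,0.04,0.02,0],[-1,0.2,0.04,0.02,0]]]'

```text
clock: 19.2
position: [0.5146, 0.3153, 0.032]
ee_rot: [-0.009, -0.671, 0.741, 0.004]
contact_force: [-13.4, -0.8, -0.1]
width: 0.0001
```

Request:
carry_out --rows '[[[-1,0.2,0.04,0.02,0],[-1,0.2,0.04,0.02,0],[-1,0.2,0.04,0.02,0],[-1,0.2,0.04,0.02,0],[-1,0.2,0.04,0.02,0]]]'

```text
clock: 19.7
position: [0.5261, 0.3184, 0.0322]
ee_rot: [-0.007, -0.671, 0.741, 0.004]
contact_force: [-9.4, 2.6, -7.0]
width: -0.0002
```

Run:
```python
from h import *
p=snap('top','top6'); s=telemetry.get_state(); print(s['position'],s['contact_force'],s['clock'])
r=rect(p,.067,(.53,.2),.2,2000)[:600,:]; cv2.imwrite('pics/r6.png',cv2.cvtColor(r,cv2.COLOR_RGB2BGR))
```

```text
[0.52674227 0.31850622 0.03220176] [-9.72161787  1.39100388 -5.68800261] 19.75
```

View pics/r6.png

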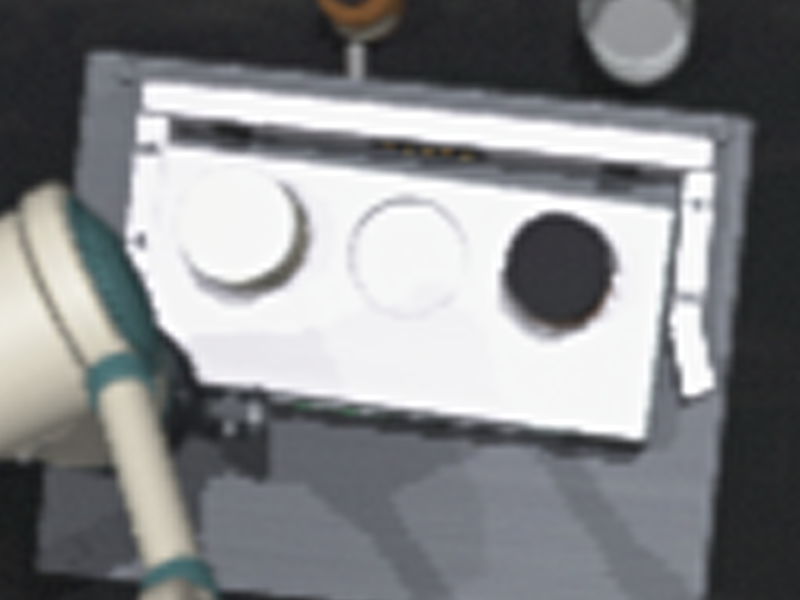

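Request:
carry_out --rows '[[[-1,-5,0,-0.2,0],[-1,-1,-4.7,-0.3,0],[-1,0,-4.7,0,0],[-1,0,-4.7,0,0],[-1,0.5,-4.7,0,0],[-1,0.6,-4.0,0,0],[-1,0.8,0,0,0],[-1,0.2,0,0,0]]]'

```text
clock: 20.55
position: [0.4961, 0.0908, 0.0307]
ee_rot: [0.001, -0.671, 0.742, -0.001]
contact_force: [-0.1, 0.1, -0.2]
width: 0.0001
```

Request:
carry_out --rows '[[[-1,0.2,0,0.05,0],[-1,0.2,0,0.2,0],[-1,0.2,-0.03,0.2,0],[-1,0.2,-0.05,0.15,0],[-1,0.2,-0.05,0.03,0]]]'

```text
clock: 21.05
position: [0.4974, 0.0926, 0.0343]
ee_rot: [-0.005, -0.672, 0.74, 0.006]
contact_force: [-10.4, 3.0, -4.0]
width: 0.0
```

Request:
carry_out --rows '[[[-1,0.2,-0.03,0.06,0],[-1,0.2,-0.03,0.04,0],[-1,0.2,-0.05,0.02,0],[-1,0.2,-0.05,0.02,0],[-1,0.2,-0.05,0.02,0]]]'

```text
clock: 21.55
position: [0.506, 0.0893, 0.035]
ee_rot: [-0.007, -0.673, 0.74, 0.006]
contact_force: [-10.3, -1.6, -7.2]
width: -0.0002
```

One more small bit, then to the left corner.

Request:
carry_out --rows '[[[-1,0.2,-0.05,0.02,0],[-1,0.2,-0.05,0.02,0],[-1,-4.2,0,-0.5,0],[-1,0,4.7,-0.4,0],[-1,0,4.7,0,0],[-1,0,4.7,0,0],[-1,0,4.6,0,0],[-1,0.8,3.9,0,0],[-1,2.2,0.2,0,0],[-1,0.8,0,0,0],[-1,0.3,0,0,0]]]'

```text
clock: 22.65
position: [0.5186, 0.3163, 0.0295]
ee_rot: [0.0, -0.672, 0.74, -0.0]
contact_force: [-0.4, 0.7, -0.0]
width: 0.0002
```

Request:
carry_out --rows '[[[-1,0.35,0,0,0],[-1,0.25,0.03,0.15,0],[-1,0.2,0.03,0.15,0],[-1,0.2,0.03,0.15,0],[-1,0.2,0.04,0.05,0],[-1,0.2,0.04,0.02,0]]]'

```text
clock: 23.25
position: [0.5241, 0.3149, 0.0328]
ee_rot: [-0.008, -0.672, 0.741, 0.004]
contact_force: [-14.1, -1.5, 2.8]
width: -0.0002
```

Request:
carry_out --rows '[[[-1,0.2,0.04,0.02,0],[-1,0.2,0.04,0.02,0],[-1,0.2,0.04,0.02,0]]]'

```text
clock: 23.55
position: [0.5295, 0.3165, 0.0329]
ee_rot: [-0.008, -0.671, 0.741, 0.004]
contact_force: [-11.3, 0.7, -3.9]
width: 0.0001
```

Request:
carry_out --rows '[[[-1,0.15,0.03,0.02,0],[-1,0.15,0.03,0.02,0],[-1,0.15,0.03,0.02,0]]]'

```text
clock: 23.85
position: [0.5344, 0.3177, 0.033]
ee_rot: [-0.007, -0.671, 0.741, 0.004]
contact_force: [-9.9, 0.7, -5.4]
width: 0.0003
```

Run:
```python
from h import *
p=snap('top','top7'); s=telemetry.get_state(); print(s['position'],s['contact_force'],s['clock'])
r=rect(p,.067,(.6,.2),.15,2600)[:600,:]; cv2.imwrite('pics/r7.png',cv2.cvtColor(r,cv2.COLOR_RGB2BGR))
```

```text
[0.5349507  0.31787255 0.03296558] [-9.14254932  1.56708191 -6.28935608] 23.9
```

View pics/r7.png

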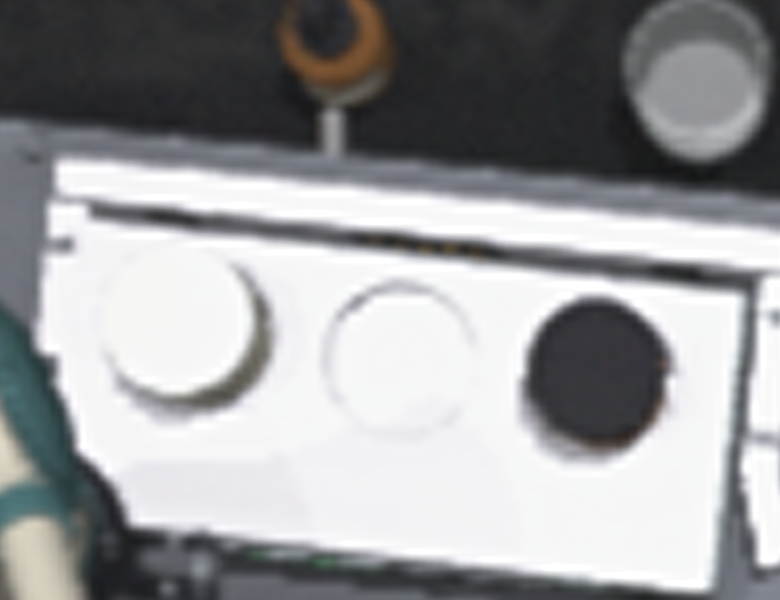

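Request:
carry_out --rows '[[[-1,-5,0,-0.2,0],[-1,-0.8,-4.7,-0.3,0],[-1,0,-4.7,0,0],[-1,0,-4.7,0,0],[-1,0.5,-4.7,0,0],[-1,0.6,-3.9,0,0],[-1,0.8,0,0,0],[-1,0.2,0,0,0]]]'

```text
clock: 24.7
position: [0.5074, 0.0914, 0.0315]
ee_rot: [0.001, -0.671, 0.742, -0.001]
contact_force: [-0.0, -0.0, -0.1]
width: -0.0001
```

Request:
carry_out --rows '[[[-1,0.1,0,0.05,0],[-1,0.15,0,0.2,0],[-1,0.2,-0.03,0.2,0],[-1,0.2,-0.05,0.15,0],[-1,0.2,-0.05,0.03,0]]]'

```text
clock: 25.2
position: [0.508, 0.0928, 0.0358]
ee_rot: [-0.004, -0.672, 0.741, 0.005]
contact_force: [-11.4, 5.1, 1.5]
width: -0.0001
```

Request:
carry_out --rows '[[[-1,0.2,-0.03,0.05,0],[-1,0.2,-0.03,0.03,0],[-1,0.2,-0.05,0.02,0]]]'

```text
clock: 25.5
position: [0.5106, 0.0914, 0.0359]
ee_rot: [-0.007, -0.672, 0.74, 0.007]
contact_force: [-13.1, 2.9, -0.2]
width: 0.0001
```

Request:
carry_out --rows '[[[-1,0.15,-0.03,0.05,0],[-1,0.15,-0.03,0.05,0],[-1,0.1,-0.03,0.02,0]]]'

```text
clock: 25.8
position: [0.5144, 0.0897, 0.0363]
ee_rot: [-0.007, -0.672, 0.74, 0.007]
contact_force: [-11.4, 1.2, -5.6]
width: -0.0
```

Continue carefully watching for the stop.

Request:
carry_out --rows '[[[-1,0.1,-0.02,0.02,0],[-1,0.1,-0.02,0.02,0]]]'

```text
clock: 26.0
position: [0.5144, 0.0897, 0.0364]
ee_rot: [-0.009, -0.672, 0.74, 0.008]
contact_force: [-15.4, 1.7, -4.8]
width: -0.0002
```

Request:
carry_out --rows '[[[-1,-4.2,0,-0.5,0],[-1,0,4.7,-0.4,0],[-1,0,4.7,0,0],[-1,0,4.7,0,0],[-1,0,4.6,0,0],[-1,0.8,3.9,0,0],[-1,2.2,0.2,0,0],[-1,0.8,0,0,0]]]'

```text
clock: 26.8
position: [0.5241, 0.3192, 0.0312]
ee_rot: [0.002, -0.673, 0.739, -0.001]
contact_force: [-0.3, -0.6, -0.1]
width: -0.0001
```

Request:
carry_out --rows '[[[-1,0.5,0,0,0],[-1,0.3,0,0.05,0],[-1,0.2,0.03,0.2,0],[-1,0.2,0.03,0.2,0],[-1,0.2,0.03,0.12,0]]]'

```text
clock: 27.3
position: [0.5335, 0.3164, 0.036]
ee_rot: [-0.002, -0.672, 0.741, 0.001]
contact_force: [-4.8, -0.7, -3.6]
width: 0.0001
```

Run:
```python
from h import *
p=snap('top','top8'); s=telemetry.get_state(); print(s['position'],s['contact_force'],s['clock'])
r=rect(p,.067,(.6,.2),.15,2600)[:600,:]; cv2.imwrite('pics/r8.png',cv2.cvtColor(r,cv2.COLOR_RGB2BGR))
```

```text
[0.53351684 0.31644883 0.03593529] [-4.94346002 -0.99933935  1.08376866] 27.35
```

View pics/r8.png

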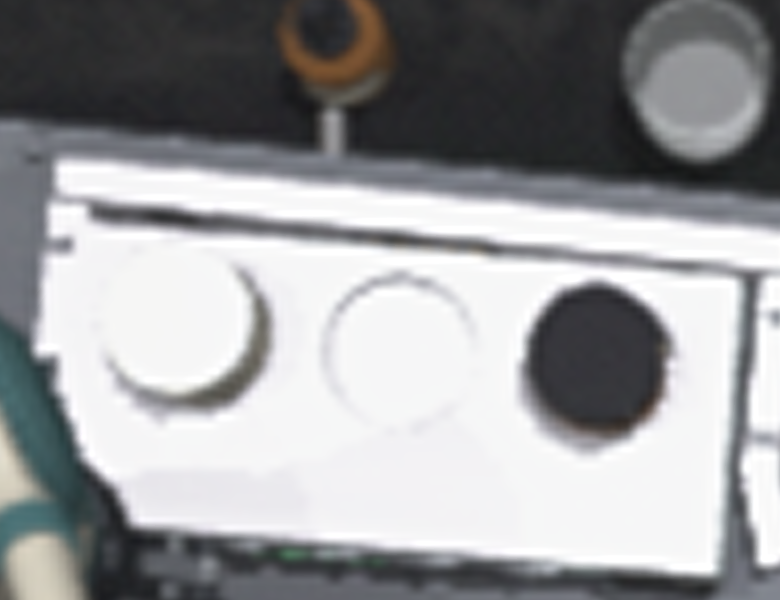

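Request:
carry_out --rows '[[[-1,0.2,0.04,0.05,0],[-1,0.2,0.04,0.05,0],[-1,0.2,0.04,0.03,0]]]'

```text
clock: 27.65
position: [0.5339, 0.3165, 0.036]
ee_rot: [-0.008, -0.672, 0.741, 0.004]
contact_force: [-14.3, -2.7, 2.7]
width: -0.0
```

Request:
carry_out --rows '[[[-1,0.15,0.03,0.04,0],[-1,0.15,0.03,0.03,0]]]'

```text
clock: 27.85
position: [0.5369, 0.3175, 0.0361]
ee_rot: [-0.008, -0.672, 0.741, 0.004]
contact_force: [-10.7, -0.8, -3.9]
width: -0.0003
```

Request:
carry_out --rows '[[[-1,0.15,0.03,0.03,0],[-1,0.1,0.02,0.03,0]]]'

```text
clock: 28.05
position: [0.5379, 0.3178, 0.0361]
ee_rot: [-0.009, -0.672, 0.741, 0.005]
contact_force: [-15.1, -0.6, -2.7]
width: 0.0001
```

Request:
carry_out --rows '[[[-1,0.1,0.02,0.03,0],[-1,0.1,0.02,0.02,0]]]'

```text
clock: 28.25
position: [0.5379, 0.3178, 0.0362]
ee_rot: [-0.011, -0.672, 0.741, 0.006]
contact_force: [-18.3, -0.9, -1.2]
width: 0.0003
```

Request:
carry_out --rows '[[[-1,0,0,0.1,0],[-1,0,0,0.1,0]]]'

```text
clock: 28.45
position: [0.5379, 0.3179, 0.0368]
ee_rot: [-0.011, -0.672, 0.741, 0.006]
contact_force: [-14.8, 1.0, -9.2]
width: 0.0002
```

Run:
```python
from h import *
p=snap('top','top9'); s=telemetry.get_state(); print(s['position'],s['contact_force'],s['clock'])
r=rect(p,.067,(.6,.2),.15,2600)[:600,:]; cv2.imwrite('pics/r9.png',cv2.cvtColor(r,cv2.COLOR_RGB2BGR))
```

```text
[0.53790847 0.317923   0.03687097] [-14.43588427   1.07243943  -8.44361435] 28.5
```

View pics/r9.png

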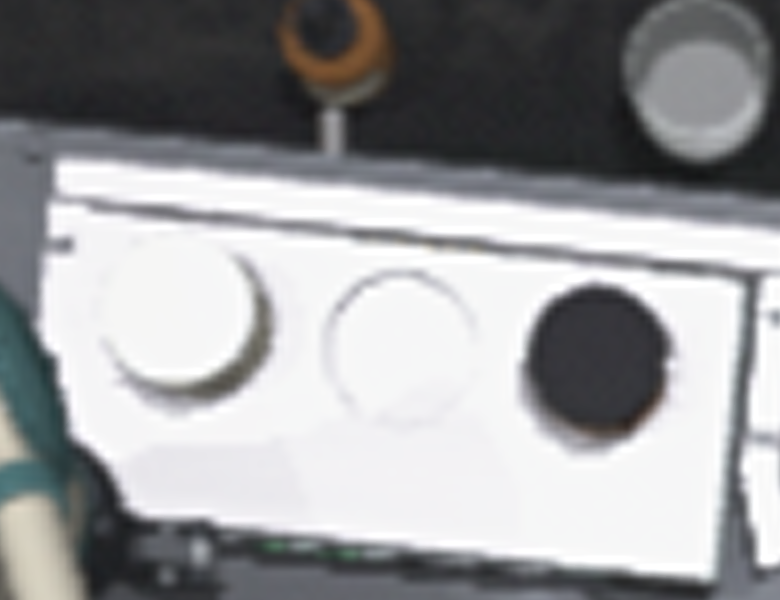

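Request:
carry_out --rows '[[[-1,-5.2,0,-0.4,0],[-1,-0.8,-4.7,-0.5,0],[-1,0,-4.7,0,0],[-1,0,-4.7,0,0],[-1,0.5,-4.7,0,0],[-1,0.6,-3.9,0,0],[-1,0.8,0,0,0],[-1,0.2,0,0,0]]]'

```text
clock: 29.3
position: [0.5134, 0.0922, 0.0331]
ee_rot: [0.0, -0.671, 0.741, -0.0]
contact_force: [-2.8, -0.5, 1.0]
width: -0.0
```

Request:
carry_out --rows '[[[-1,0.15,0,0.15,0],[-1,0.15,0,0.15,0],[-1,0.15,-0.03,0.15,0],[-1,0.15,-0.03,0.05,0]]]'

```text
clock: 29.7
position: [0.5137, 0.0945, 0.0363]
ee_rot: [-0.003, -0.672, 0.74, 0.004]
contact_force: [-8.8, 3.1, -4.4]
width: 0.0001
```

Request:
carry_out --rows '[[[-1,0.1,0,0.05,0],[-1,0.1,0,0.05,0]]]'

```text
clock: 29.9
position: [0.5138, 0.0944, 0.0365]
ee_rot: [-0.005, -0.672, 0.74, 0.005]
contact_force: [-9.3, 2.0, -6.5]
width: 0.0001
```

Request:
carry_out --rows '[[[-1,0.15,0,0.02,0],[-1,0.15,0,0.02,0]]]'

```text
clock: 30.1
position: [0.5147, 0.094, 0.0365]
ee_rot: [-0.007, -0.673, 0.74, 0.006]
contact_force: [-13.2, 1.6, -2.9]
width: -0.0001
```

Request:
carry_out --rows '[[[-1,0.1,0,0.05,0],[-1,0.05,0,0.1,0]]]'

```text
clock: 30.3
position: [0.5147, 0.094, 0.0371]
ee_rot: [-0.008, -0.673, 0.74, 0.007]
contact_force: [-12.7, 1.7, -9.8]
width: 0.0
```

Request:
carry_out --rows '[[[-1,0.1,0,0.05,0],[-1,0.1,0,0.05,0]]]'

```text
clock: 30.5
position: [0.5147, 0.0941, 0.0374]
ee_rot: [-0.009, -0.673, 0.74, 0.009]
contact_force: [-15.1, 1.4, -11.8]
width: 0.0002
```

Run:
```python
from h import *
p=snap('top','top10'); s=telemetry.get_state(); print(s['position'],s['contact_force'],s['clock'])
r=rect(p,.067,(.57,.24),.15,2600)[:600,:]; cv2.imwrite('pics/r10.png',cv2.cvtColor(r,cv2.COLOR_RGB2BGR))
q=snap('scene','s10')
a=cv2.cvtColor(q['image'],cv2.COLOR_RGB2BGR)[150:270,170:320]; cv2.imwrite('pics/s10c.png',cv2.resize(a,None,fx=5,fy=5,interpolation=cv2.INTER_CUBIC))
```

```text
[0.51469965 0.09407612 0.0373502 ] [-14.31801799   1.38125889  -8.86036138] 30.55
```

View pics/r10.png

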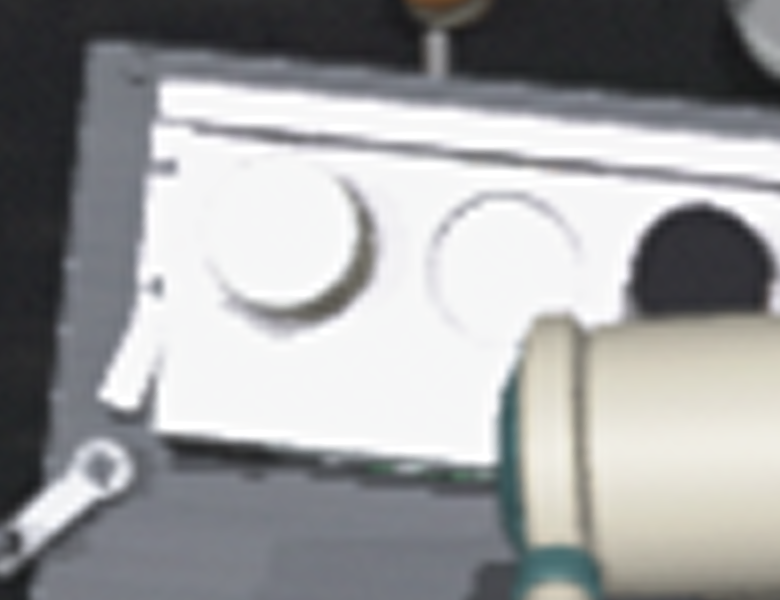

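View pics/s10c.png

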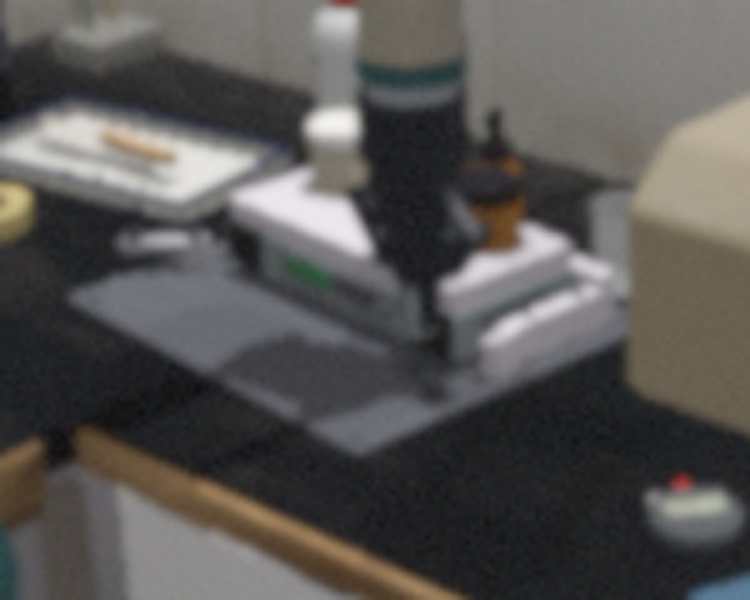

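Request:
carry_out --rows '[[[-1,-4.2,0,-0.5,0],[-1,0,4.7,-0.5,0],[-1,0,4.7,0,0],[-1,0,4.7,0,0],[-1,0,4.5,0,0],[-1,0.8,3.7,0,0],[-1,2.2,0,0,0],[-1,1.1,0,0,0],[-1,0.3,0,0,0]]]'

```text
clock: 31.5
position: [0.5307, 0.3165, 0.0319]
ee_rot: [0.001, -0.672, 0.74, -0.001]
contact_force: [-1.1, 0.5, 0.2]
width: 0.0002
```

Request:
carry_out --rows '[[[-1,0.5,0,0.05,0],[-1,0.3,0,0.15,0],[-1,0.2,0,0.15,0],[-1,0.2,0,0.15,0],[-1,0.2,0,0.1,0]]]'

```text
clock: 32.0
position: [0.5373, 0.3146, 0.0356]
ee_rot: [-0.005, -0.671, 0.741, 0.003]
contact_force: [-10.1, 1.8, -6.8]
width: 0.0005
```

Request:
carry_out --rows '[[[-1,0.15,0,0.08,0],[-1,0.15,0,0.08,0]]]'

```text
clock: 32.2
position: [0.5375, 0.3145, 0.0359]
ee_rot: [-0.008, -0.671, 0.741, 0.005]
contact_force: [-12.2, 3.4, -9.9]
width: 0.0002
```

Request:
carry_out --rows '[[[-1,0.15,0,0.05,0],[-1,0.1,0,0.05,0]]]'

```text
clock: 32.4
position: [0.5375, 0.3145, 0.036]
ee_rot: [-0.01, -0.671, 0.741, 0.006]
contact_force: [-14.3, 4.3, -10.1]
width: 0.0002
```

Request:
carry_out --rows '[[[-1,-4,0,0,0],[-1,0,0,4.5,0.13],[-1,0,3,2,0.13],[-1,0,3.5,0,0.13],[-1,1.5,3.0,0,0.13],[-1,1.5,0,0,0.13],[-1,0,0,0,0.135],[-1,0,0,0,0]]]'

```text
clock: 33.2
position: [0.5392, 0.4106, 0.1054]
ee_rot: [-0.0, 0.904, -0.427, 0.0]
contact_force: [0.3, -0.2, 0.2]
width: 0.0
```

Run:
```python
from h import *
p=snap('top','top11'); s=telemetry.get_state(); print(s['position'],s['ee_rot'],s['contact_force'],s['clock'],s['qpos'])
r=rect(p,.03,(.56,.32),.15,2600)[:600,:]; cv2.imwrite('pics/r11.png',cv2.cvtColor(r,cv2.COLOR_RGB2BGR))
q=snap('scene','s11')
print(proj(q,s['position']),proj(q,(.511,.391,.05)),proj(q,(.5427,.359,.03)))
a=cv2.cvtColor(q['image'],cv2.COLOR_RGB2BGR)[150:270,130:280]; cv2.imwrite('pics/s11c.png',cv2.resize(a,None,fx=5,fy=5,interpolation=cv2.INTER_CUBIC))
```

```text
[0.53885115 0.41039538 0.1053941 ] [-1.04156234e-04  9.03481303e-01 -4.28627418e-01  2.46648825e-04] [0.18320504 0.15989762 0.09097968] 33.25 [ 5.48412674e-01  5.10002526e-01  1.45218733e+00 -3.23224394e-04
  1.17895841e+00  1.43448210e+00]
[197.27245133 176.454393  ] [196.3263979  193.20977726] [208.66454371 197.44675456]
```

View pics/r11.png

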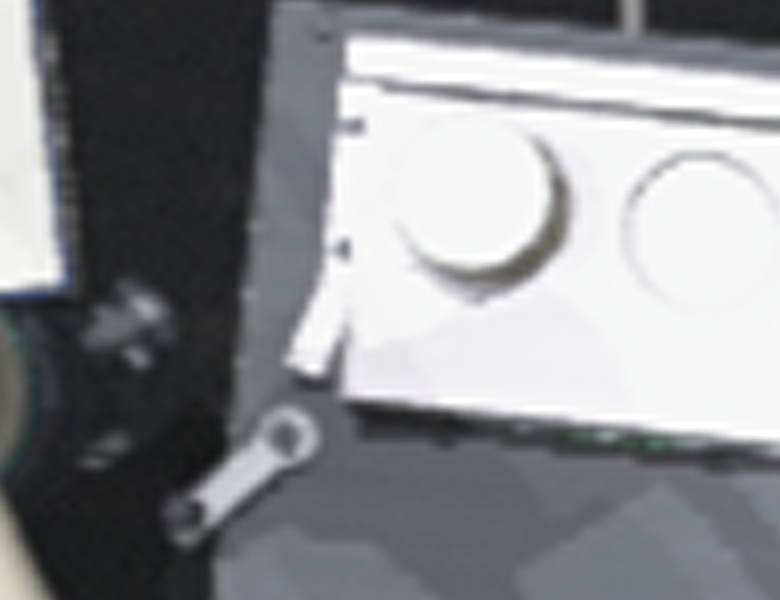

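View pics/s11c.png

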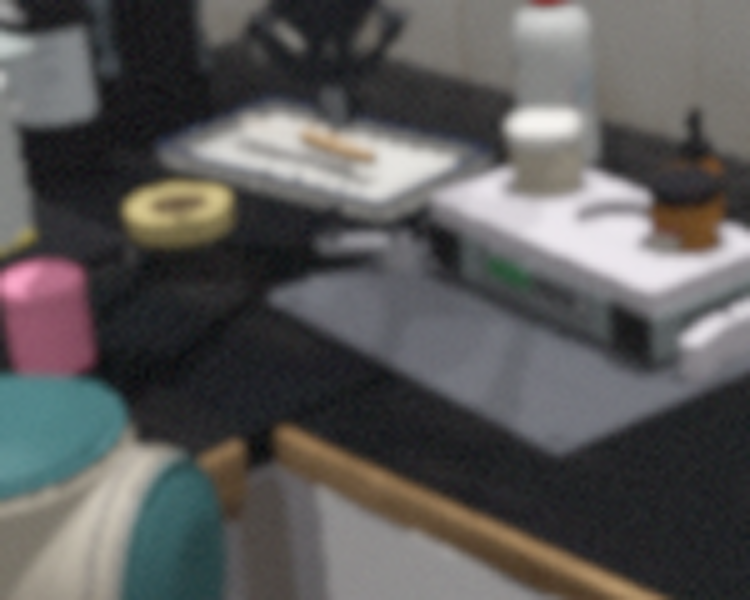

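Request:
carry_out --rows '[[[-1,-0.3,0.3,-3.5,0],[-1,0,0,-3.3,0],[-1,-0.3,-0.3,0,0],[-1,-0.3,-0.3,0,0],[-1,-0.3,-0.3,0,0]]]'

```text
clock: 33.8
position: [0.5278, 0.4052, 0.0392]
ee_rot: [-0.002, 0.904, -0.428, 0.001]
contact_force: [0.5, 0.9, -0.4]
width: -0.0002
```

Run:
```python
import numpy as np
c=np.array([54.35,35.85]);R=4.85
a=np.radians(110.6);e=np.radians(235);n=18
A=np.linspace(a,e,n+1);P=c+R*np.c_[np.cos(A),np.sin(A)]
print((e-a)/n,P[0],P[-1]); print(np.round(np.diff(P,axis=0),2).tolist())
```

```text
0.12062164386005254 [52.64356801 40.38988875] [51.56815428 31.87711259]
[[-0.53, -0.24], [-0.5, -0.3], [-0.46, -0.36], [-0.41, -0.41], [-0.36, -0.46], [-0.3, -0.5], [-0.24, -0.53], [-0.18, -0.56], [-0.11, -0.57], [-0.04, -0.58], [0.03, -0.58], [0.1, -0.58], [0.17, -0.56], [0.24, -0.53], [0.3, -0.5], [0.36, -0.46], [0.41, -0.42], [0.46, -0.36]]
```

Request:
carry_out --rows '[[[-1,-0.55,-0.26,0,0.12],[-1,-0.5,-0.3,0,0.12],[-1,-0.46,-0.36,0,0.12],[-1,-0.41,-0.41,0,0.12],[-1,-0.36,-0.46,0,0.12]]]'

```text
clock: 34.3
position: [0.5052, 0.3878, 0.0398]
ee_rot: [-0.002, 0.99, -0.139, 0.002]
contact_force: [0.4, 1.9, -0.7]
width: 0.0003
```

Run:
```python
from h import *
q=snap('scene','s12'); s=telemetry.get_state(); print(s['position'],s['contact_force'],s['clock'])
a=cv2.cvtColor(q['image'],cv2.COLOR_RGB2BGR)[150:270,130:280]; cv2.imwrite('pics/s12c.png',cv2.resize(a,None,fx=5,fy=5,interpolation=cv2.INTER_CUBIC))
```

```text
[0.50438617 0.3867372  0.03972187] [0.29535004 0.83202526 0.27096387] 34.35
```

View pics/s12c.png

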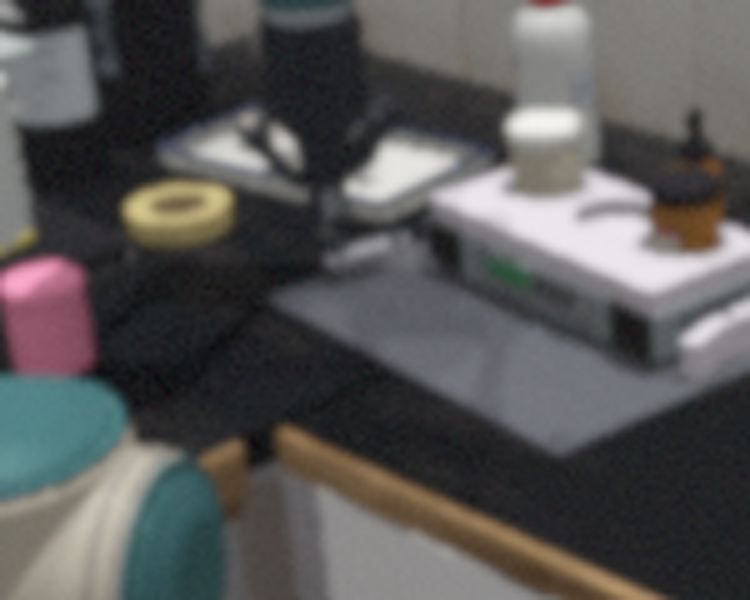

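Request:
carry_out --rows '[[[-1,-0.3,-0.5,0,0.12],[-1,-0.24,-0.53,0,0.12],[-1,-0.18,-0.56,0,0.12],[-1,-0.11,-0.57,0,0.12],[-1,-0.04,-0.58,0,0.12],[-1,0.03,-0.58,0,0.12]]]'

```text
clock: 34.95
position: [0.4969, 0.3546, 0.0396]
ee_rot: [-0.001, 0.976, 0.218, 0.003]
contact_force: [0.2, 2.0, 0.4]
width: 0.0001
```

Request:
carry_out --rows '[[[-1,0.1,-0.58,0,0.12],[-1,0.17,-0.56,0,0.12],[-1,0.24,-0.53,0,0.12],[-1,0.3,-0.5,0,0.12]]]'

```text
clock: 35.35
position: [0.5046, 0.3327, 0.0394]
ee_rot: [-0.001, 0.896, 0.443, 0.002]
contact_force: [-0.8, 1.1, 0.1]
width: -0.0003
```

Run:
```python
from h import *
q=snap('scene','s13'); s=telemetry.get_state(); print(s['position'],s['contact_force'],s['clock'])
a=cv2.cvtColor(q['image'],cv2.COLOR_RGB2BGR)[150:270,130:280]; cv2.imwrite('pics/s13c.png',cv2.resize(a,None,fx=5,fy=5,interpolation=cv2.INTER_CUBIC))
```

```text
[0.50506936 0.33182669 0.0393245 ] [-1.63742591 -0.32192794  0.59799169] 35.4
```

View pics/s13c.png

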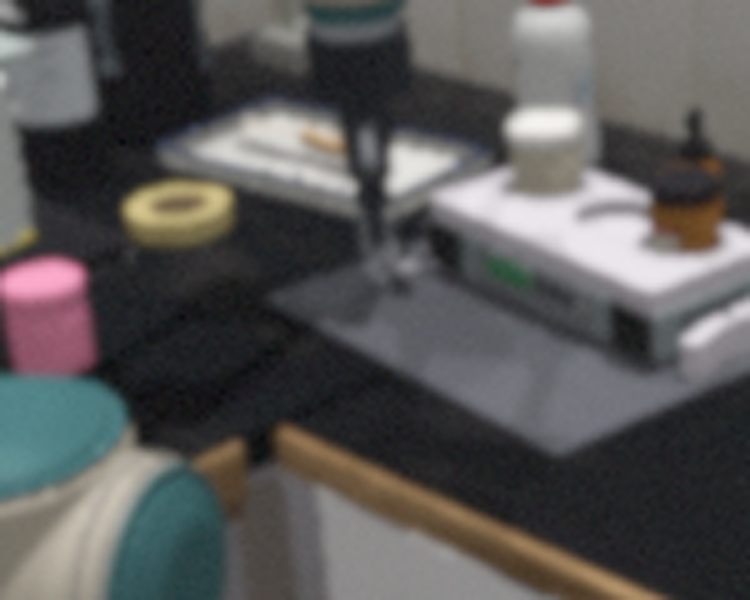

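Request:
carry_out --rows '[[[-1,0.36,-0.46,0,0.12],[-1,0.4,-0.4,0,0.12],[-1,0.45,-0.35,0,0.12]]]'

```text
clock: 35.7
position: [0.516, 0.3202, 0.0389]
ee_rot: [-0.0, 0.803, 0.596, 0.001]
contact_force: [-1.0, 1.6, 0.1]
width: 0.0001
```

Request:
carry_out --rows '[[[-1,0.3,-0.15,0,0.1],[-1,0.2,-0.05,0,0.05]]]'

```text
clock: 35.9
position: [0.5204, 0.3175, 0.0386]
ee_rot: [-0.0, 0.757, 0.654, 0.0]
contact_force: [-4.4, 0.1, 1.5]
width: 0.0002
```

Run:
```python
from h import *
q=snap('top','t14'); s=telemetry.get_state(); print(s['position'],s['contact_force'],s['clock'])
r=rect(q,.03,(.56,.32),.15,2600)[:600,:]; cv2.imwrite('pics/r14.png',cv2.cvtColor(r,cv2.COLOR_RGB2BGR))
```

```text
[0.52029429 0.31748684 0.03854068] [-1.88722915 -0.6284604   1.66000835] 35.95
```

View pics/r14.png

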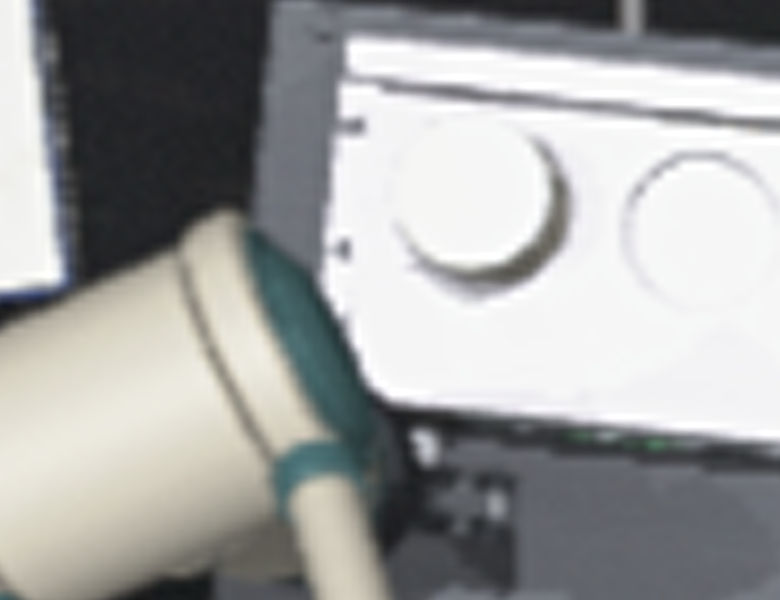

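Request:
carry_out --rows '[[[-1,0.15,0,0,0],[-1,0.15,0,0,0]]]'

```text
clock: 36.15
position: [0.5205, 0.3176, 0.038]
ee_rot: [-0.002, 0.757, 0.653, -0.002]
contact_force: [-9.5, 0.7, 7.8]
width: -0.0
```

Request:
carry_out --rows '[[[-1,0.1,0,0,0],[-1,0.1,0,0,0]]]'

```text
clock: 36.35
position: [0.5206, 0.3176, 0.0379]
ee_rot: [-0.003, 0.757, 0.653, -0.004]
contact_force: [-12.0, 0.2, 9.8]
width: -0.0
```

Request:
carry_out --rows '[[[-1,-2,0.2,0,0],[-1,-3,0.3,0,0],[-1,0,0,5,0],[-1,0,0,5,0],[-1,-3,-4,3,0],[-1,-3,-4,0,0],[-1,-3,-4,0,0],[-1,-3,-4,0,0],[-1,-2,-4,0,0],[-1,0,-4,0,0],[-1,0,-4,0,0],[-1,0,0,0,0]]]'

```text
clock: 37.55
position: [0.3408, 0.0443, 0.164]
ee_rot: [0.002, 0.759, 0.651, 0.001]
contact_force: [0.1, 0.2, 0.8]
width: 0.0003
```

Run:
```python
from h import *
q=snap('top','t15'); s=telemetry.get_state(); print(s['position'],s['contact_force'],s['clock'])
r=rect(q,.03,(.56,.23),.17,2300)[:600,:]; cv2.imwrite('pics/r15.png',cv2.cvtColor(r,cv2.COLOR_RGB2BGR))
q=snap('scene','s15')
a=cv2.cvtColor(q['image'],cv2.COLOR_RGB2BGR)[150:270,130:280]; cv2.imwrite('pics/s15c.png',cv2.resize(a,None,fx=5,fy=5,interpolation=cv2.INTER_CUBIC))
```

```text
[0.3407882  0.04643101 0.16388118] [-0.12044268  0.15409585  0.06539864] 37.6
```

View pics/r15.png

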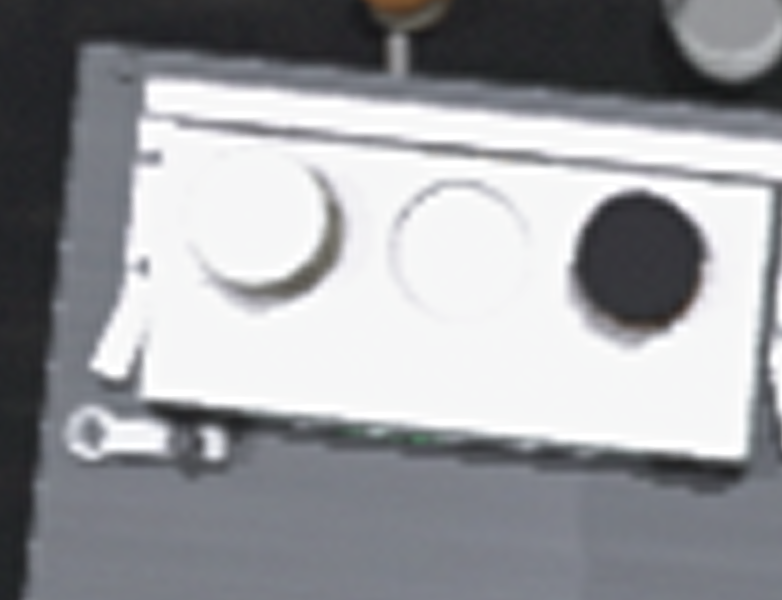

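View pics/s15c.png

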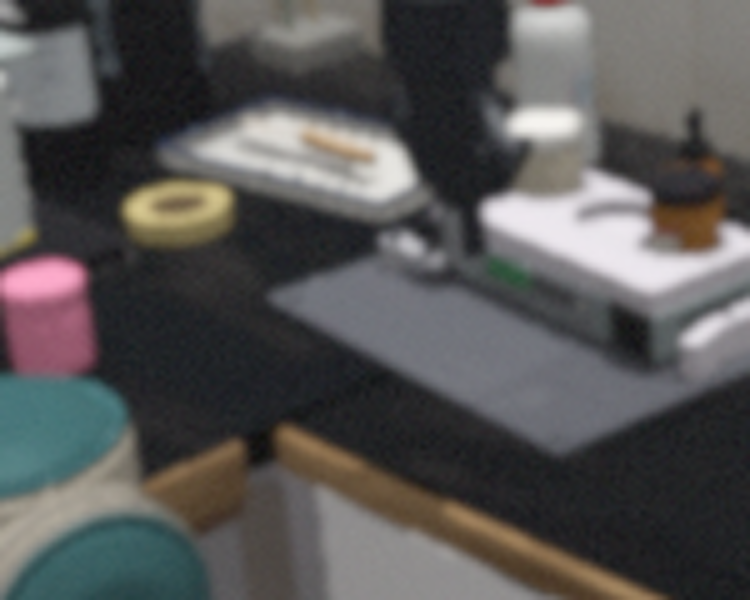

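```bash
python3 -c "
from rig import manip; print(manip.sign_off())"
```

```text
the job is handed in; nothing more can be done
None
```

The heater is docked against both stop buttons and the turn clip is swung round to its end stop. I handed the job in at about 38 s of the 72 s allowed.

- **Docking:** I pushed the left and right guards in turn with shut fingers, easing slightly upwards. The highest push I read was about 18 N, against the 22 N limit. Force is only reported at the end of each call, so a brief higher peak would not show.
- **Seating:** At the end each corner took about 14–18 N with upward easing and did not move, where it had earlier slid at about 10 N. I pushed left, right, then left again. I did not recheck the right corner after that last left push.
- **Clip:** I swung it round by its peg until the tool stopped moving under about 12 N sideways. The peg stopped where I had worked out its end position to be.
- **Final pictures:** The last top view shows the heater's edges parallel to the wall and the clip lying along −y behind the left guard. Both jars are standing in their wells, nothing I could see was disturbed, and the arm is clear.
- **Disagreements:** The line through the two seated corners gave a heater angle of 0.103 rad, and the plate edges gave 0.098 rad. Over the heater's width that is about 1 mm, within the camera accuracy. An earlier picture had put the right end about 5 mm short when the push had already met resistance. The later right push moved it only about 1 mm more before it held.

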